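Close down the jeweller's air handpieces

ROBOT

A 6-joint arm with a two-finger parallel gripper is mounted at the origin on the work surface. World frame = base frame: x ahead of the robot, y to its left, z up, the work surface at z = 0. Lengths are in m, angles in rad, forces in N, time in s.
With the tool pointing down it reaches from about 0.4 to 0.825 m from the base axis. Payload 7 kg.
Tool frame: the origin (TCP) lies at the very end of the fingers, on their centre line; the grasp point (between the pads) lies 19 mm behind it; z points along the fingers, y is the line along which they close (so a half turn about z gives the same grasp; the last joint's range is limited). The gripper opens to 88 mm and grips with 3 to 60 N. Pads are 19 mm wide; open, the fingers measure 130 mm over their backs; the gripper's body (78 mm by 193 mm) begins 47 mm behind the grasp point.
Start: joints at [1.635, 0.359, 0.012, 0, -1.224, -0.288], TCP at [0.15, 0.658, 0.227] pointing down, gripper open.
Joint ranges: [-3.07, 3.07], [-1.43, 2.12], [-1.02, 1.25], [-3.03, 1.67], [-3.05, -0], [-3.03, 3.03]. Speed limits (rad/s): [2.39, 2.39, 3.01, 3.14, 3.14, 3.14].

INTERFACE

Orientations are given as [roll, pitch, yaw] about the fixed x, y, z axes, in that order (R = Rz(yaw) Ry(pitch) Rx(roll)).
In Python, from station import arm, vision gives the robot as it stands. The module is installed in compiled form; this text tells all that it offers.
- The arm moves only by the tool jog_arm, never from a script. Its argument "steps" is a list that holds one entry, the list of rows, each a list of 7 numbers: the closure in counts, from 0 (fully open) to 255 (shut), then the shift along the tool's x, y, z scaled (see below), then the turn, a rotation vector about the tool's x, y, z scaled (see below). In form: [[[grip, dx, dy, dz, rx, ry, rz], ...]]. A call has 1 to 8 rows; each row is the pose to reach, as a shift and turn from the pose commanded when the call began, along the tool's axes at that moment; what a row does not reach only later rows make up. The controller multiplies each number of a shift by 250 mm and each number of a turn by 45 degrees. A row lasts 1/10 s, in which the tool goes at most 50 mm and 8.59 degrees, less where a joint would pass 70% of its speed; a pose out of reach is approached as far as the arm can. A call with a number of a shift or a turn outside -1 to 1 is refused whole. A call with a gripper value outside its range is refused whole. The fingers move at their own pace and stop on an object; "newtons" is the grip in N (left out, the last holds). Time passes only in rows, so rows that repeat a pose let the fingers close. It gives the time, the measured TCP pose, the force, the opening and the grip force at its end, in the units of the state.
- arm.get_state(): the state, without advancing time (a new reading comes with each control period).
- vision.grab_frame(name): name is "scene" or "side" or "wrist"; returns a dict with "color" (420x560x3 uint8, red, green, blue), "vfov" (degrees; the focal length in pixels is half the picture's height over the tangent of half this angle, whatever the lens; pixels are square), "cx", "cy" (the principal point, pixels), "k1" (the pictures are not rectified: a ray, as slopes to the right and down, at radius r is drawn at 1 + k1 r^2 times it, then the intrinsics apply), "extrinsics" (4x4, takes a point from world to camera coordinates). Camera axes: x right, y down, z forward; pixel columns grow to the right and rows downward; lengths in m; the calibration is good to about 2 mm. A picture is of the moment at which its call begins. There is no depth.
- arm.job_done(): hands the job in; it is judged then, once.
The state is a dict: "t": time; "q": joint angles; "qd": joint speeds; "joint_efforts": joint torques, N m; "eef_pos": TCP position; "ee_rot": TCP orientation; "force": force on the tool from outside, world axes, zero at the start; "moment": the same for the moment, N m; "width": finger opening in m; "gripper_force": force on a finger pad.
Only numpy, scipy, OpenCV 4.12 (cv2) and the standard library are available. Lean on these libraries where they do the work, as an engineer would, in place of code of your own. Each camera call takes 0.05 s, during which the arm holds its last target. There are 200 camera calls.

TASK

Close down the air tools on the jeweller's bench. Press every steel air handpiece lying on the bench down into a clip of its own in the rack until the sprung jaw has snapped over it and it sits fully home. Turn the air regulator's knob clockwise until its pointer stands on the long mark, then slide the brass lock fully home around the knob's bar, and leave the wooden-handled graver among the handpieces where it lies.

Things in the scene. Friction and masses are not known exactly. Their poses are not given: they have to be found in the camera images.
- handpiece1_center (a point): Steel air handpiece, one of five (3 to 5 are present, else None): round barrel 16 mm thick, 108 mm long, a dark square ferrule (17 x 17 x 8 mm) at each end stops it rolling; 8 mm nose, 10 mm long, at its +x end; 134 mm over all, 120 g. Point: on the axis, 54 mm from either ferrule's inner face, 8.5 mm above the bench as it lies. x along the barrel, z up at the start.
- handpiece2_center (a point): Steel air handpiece, one of five (3 to 5 are present, else None): round barrel 16 mm thick, 108 mm long, a dark square ferrule (17 x 17 x 8 mm) at each end stops it rolling; 10 mm nose, 10 mm long, at its +x end; 134 mm over all, 120 g. Point: on the axis, 54 mm from either ferrule's inner face, 8.5 mm above the bench as it lies. x along the barrel, z up at the start.
- handpiece3_center (a point): Steel air handpiece, one of five (3 to 5 are present, else None): round barrel 16 mm thick, 108 mm long, a dark square ferrule (17 x 17 x 8 mm) at each end stops it rolling; 9 mm nose, 10 mm long, at its +x end; 134 mm over all, 120 g. Point: on the axis, 54 mm from either ferrule's inner face, 8.5 mm above the bench as it lies. x along the barrel, z up at the start.
- handpiece4_center (a point): Steel air handpiece, one of five (3 to 5 are present, else None): round barrel 16 mm thick, 108 mm long, a dark square ferrule (17 x 17 x 8 mm) at each end stops it rolling; 11 mm nose, 10 mm long, at its +x end; 134 mm over all, 120 g. Point: on the axis, 54 mm from either ferrule's inner face, 8.5 mm above the bench as it lies. x along the barrel, z up at the start.
- handpiece5_center (a point): Steel air handpiece, one of five (3 to 5 are present, else None): round barrel 16 mm thick, 108 mm long, a dark square ferrule (17 x 17 x 8 mm) at each end stops it rolling; 7 mm nose, 10 mm long, at its +x end; 134 mm over all, 120 g. Point: on the axis, 54 mm from either ferrule's inner face, 8.5 mm above the bench as it lies. x along the barrel, z up at the start.
- rack: Aluminium clip rack, fixed, differently placed at each start: base 100 (x) x 250 (y) x 8 mm, with five fork clips side by side along y, 50 mm apart. Each holds one handpiece lying along x. Origin: centre of the underside, z up. Each clip's parts stand 26 to 38 mm from its middle both ways along x; the 52 mm between are free for fingers down to the base plate.
- clip1_seat (a point): Seat of clip 1: where the middle of a seated barrel's axis lies, 42 mm above the bench; x along the barrel (either end may point to +x; 14 mm shift along x still fits), z up. Saddles carry the barrel. On the -y side fixed prongs, face 9 mm off, flared lips ending 26 mm above this point; on the +y side the sprung jaw.
- jaw1 (a joint): Sprung steel jaw of clip 1, rad: 0 closed, grows as it swings out. Its two round noses (8 mm thick, 9 mm to +y and 10 mm above the seat), flared above, close over the barrel. A level, parallel barrel pushed straight down meets them with its axis some 17 mm above the seat and needs about 10 N to pass and snap in; its own weight does not do it, and it is hard to pull out.
- clip2_seat (a point): Seat of clip 2: where the middle of a seated barrel's axis lies, 42 mm above the bench; x along the barrel (either end may point to +x; 14 mm shift along x still fits), z up. Saddles carry the barrel. On the -y side fixed prongs, face 9 mm off, flared lips ending 26 mm above this point; on the +y side the sprung jaw.
- jaw2 (a joint): Sprung steel jaw of clip 2, rad: 0 closed, grows as it swings out. Its two round noses (8 mm thick, 9 mm to +y and 10 mm above the seat), flared above, close over the barrel. A level, parallel barrel pushed straight down meets them with its axis some 17 mm above the seat and needs about 10 N to pass and snap in; its own weight does not do it, and it is hard to pull out.
- clip3_seat (a point): Seat of clip 3: where the middle of a seated barrel's axis lies, 42 mm above the bench; x along the barrel (either end may point to +x; 14 mm shift along x still fits), z up. Saddles carry the barrel. On the -y side fixed prongs, face 9 mm off, flared lips ending 26 mm above this point; on the +y side the sprung jaw.
- jaw3 (a joint): Sprung steel jaw of clip 3, rad: 0 closed, grows as it swings out. Its two round noses (8 mm thick, 9 mm to +y and 10 mm above the seat), flared above, close over the barrel. A level, parallel barrel pushed straight down meets them with its axis some 17 mm above the seat and needs about 10 N to pass and snap in; its own weight does not do it, and it is hard to pull out.
- clip4_seat (a point): Seat of clip 4: where the middle of a seated barrel's axis lies, 42 mm above the bench; x along the barrel (either end may point to +x; 14 mm shift along x still fits), z up. Saddles carry the barrel. On the -y side fixed prongs, face 9 mm off, flared lips ending 26 mm above this point; on the +y side the sprung jaw.
- jaw4 (a joint): Sprung steel jaw of clip 4, rad: 0 closed, grows as it swings out. Its two round noses (8 mm thick, 9 mm to +y and 10 mm above the seat), flared above, close over the barrel. A level, parallel barrel pushed straight down meets them with its axis some 17 mm above the seat and needs about 10 N to pass and snap in; its own weight does not do it, and it is hard to pull out.
- clip5_seat (a point): Seat of clip 5: where the middle of a seated barrel's axis lies, 42 mm above the bench; x along the barrel (either end may point to +x; 14 mm shift along x still fits), z up. Saddles carry the barrel. On the -y side fixed prongs, face 9 mm off, flared lips ending 26 mm above this point; on the +y side the sprung jaw.
- jaw5 (a joint): Sprung steel jaw of clip 5, rad: 0 closed, grows as it swings out. Its two round noses (8 mm thick, 9 mm to +y and 10 mm above the seat), flared above, close over the barrel. A level, parallel barrel pushed straight down meets them with its axis some 17 mm above the seat and needs about 10 N to pass and snap in; its own weight does not do it, and it is hard to pull out.
- knob_grip (a point): Air regulator's black knob: skirt 44 mm wide, on it a bar grip 40 mm long, 12 mm wide, reaching 57 to 83 mm above the bench; on top of a fixed grey block (176 x 70 mm, 50 mm tall) placed differently at each start. Point: on the knob's upright axis, 71 mm above the bench. z up; x, y turn with the knob. The bar's end with the white line is the pointer.
- knob (a joint): Angle of the knob, 0 to 3.0 rad, grows clockwise seen from above. At 1.6 the pointer is on the long black mark of the dial plate, on the side away from the lock, bar parallel to the lock's path. From above the pointer stands (1.6 - value) rad counter-clockwise from the lock's x direction. Stays where left (0.04 N m).
- lock_tab (a point): Brass lock: tab 24 mm along x, 10 mm wide, 51 to 91 mm above the bench, to pinch or push, with a fork of two tines (18 mm apart, 61 to 69 mm above the bench) reaching 47 mm ahead of this point. Point: middle of the tab, 75 mm above the bench. x: its path, towards the knob and on to the mark. Open it stands 108 mm before the knob's axis, home 48 mm.
- lock (a joint): Slide of the lock along its x, m: 0 open, 0.060 fully home, tines either side of the knob's bar. Friction about 2 N; stays where left. The tines pass beside the bar only when the pointer is near the mark.
- graver1: Bystander, leave it: graver with a pale wooden mushroom handle 31 mm thick and a thin steel blade, 105 mm long, lying along x among the handpieces (a second, dark one lies further off), blade to +x. Origin: on the bench about mid length.

How it is judged:
On the way, in this order (a step that is already met when the one before it is completed fails the run):
1. the knob's pointer is on the mark with the lock still open (value of joint knob between 1.5 and 1.7 rad and value of joint lock below 0.02 m), for 0.2 s.
2. the lock is fully home with the pointer on the mark (value of joint knob between 1.5 and 1.7 rad and value of joint lock above 0.055 m), for 0.2 s.
At the end, for the whole second after the job is handed in: Every handpiece present lies in a clip: its middle within 14 mm along, 4 mm across and 4 mm in height of the clip's point, parallel within 0.08 rad, at rest; the knob within 0.1 rad of 1.6; the lock slid at least 55 mm of its 60 (all of step 2 and ((x of handpiece1_center in the frame of clip1_seat between -0.014 and 0.014 m and y of handpiece1_center in the frame of clip1_seat between -0.004 and 0.004 m and z of handpiece1_center in the frame of clip1_seat between -0.004 and 0.004 m and angle between the x axis of handpiece1_center and the x axis of clip1_seat, either way round below 0.08 rad) or (x of handpiece1_center in the frame of clip2_seat between -0.014 and 0.014 m and y of handpiece1_center in the frame of clip2_seat between -0.004 and 0.004 m and z of handpiece1_center in the frame of clip2_seat between -0.004 and 0.004 m and angle between the x axis of handpiece1_center and the x axis of clip2_seat, either way round below 0.08 rad) or (x of handpiece1_center in the frame of clip3_seat between -0.014 and 0.014 m and y of handpiece1_center in the frame of clip3_seat between -0.004 and 0.004 m and z of handpiece1_center in the frame of clip3_seat between -0.004 and 0.004 m and angle between the x axis of handpiece1_center and the x axis of clip3_seat, either way round below 0.08 rad) or (x of handpiece1_center in the frame of clip4_seat between -0.014 and 0.014 m and y of handpiece1_center in the frame of clip4_seat between -0.004 and 0.004 m and z of handpiece1_center in the frame of clip4_seat between -0.004 and 0.004 m and angle between the x axis of handpiece1_center and the x axis of clip4_seat, either way round below 0.08 rad) or (x of handpiece1_center in the frame of clip5_seat between -0.014 and 0.014 m and y of handpiece1_center in the frame of clip5_seat between -0.004 and 0.004 m and z of handpiece1_center in the frame of clip5_seat between -0.004 and 0.004 m and angle between the x axis of handpiece1_center and the x axis of clip5_seat, either way round below 0.08 rad)) and ((x of handpiece2_center in the frame of clip1_seat between -0.014 and 0.014 m and y of handpiece2_center in the frame of clip1_seat between -0.004 and 0.004 m and z of handpiece2_center in the frame of clip1_seat between -0.004 and 0.004 m and angle between the x axis of handpiece2_center and the x axis of clip1_seat, either way round below 0.08 rad) or (x of handpiece2_center in the frame of clip2_seat between -0.014 and 0.014 m and y of handpiece2_center in the frame of clip2_seat between -0.004 and 0.004 m and z of handpiece2_center in the frame of clip2_seat between -0.004 and 0.004 m and angle between the x axis of handpiece2_center and the x axis of clip2_seat, either way round below 0.08 rad) or (x of handpiece2_center in the frame of clip3_seat between -0.014 and 0.014 m and y of handpiece2_center in the frame of clip3_seat between -0.004 and 0.004 m and z of handpiece2_center in the frame of clip3_seat between -0.004 and 0.004 m and angle between the x axis of handpiece2_center and the x axis of clip3_seat, either way round below 0.08 rad) or (x of handpiece2_center in the frame of clip4_seat between -0.014 and 0.014 m and y of handpiece2_center in the frame of clip4_seat between -0.004 and 0.004 m and z of handpiece2_center in the frame of clip4_seat between -0.004 and 0.004 m and angle between the x axis of handpiece2_center and the x axis of clip4_seat, either way round below 0.08 rad) or (x of handpiece2_center in the frame of clip5_seat between -0.014 and 0.014 m and y of handpiece2_center in the frame of clip5_seat between -0.004 and 0.004 m and z of handpiece2_center in the frame of clip5_seat between -0.004 and 0.004 m and angle between the x axis of handpiece2_center and the x axis of clip5_seat, either way round below 0.08 rad)) and ((x of handpiece3_center in the frame of clip1_seat between -0.014 and 0.014 m and y of handpiece3_center in the frame of clip1_seat between -0.004 and 0.004 m and z of handpiece3_center in the frame of clip1_seat between -0.004 and 0.004 m and angle between the x axis of handpiece3_center and the x axis of clip1_seat, either way round below 0.08 rad) or (x of handpiece3_center in the frame of clip2_seat between -0.014 and 0.014 m and y of handpiece3_center in the frame of clip2_seat between -0.004 and 0.004 m and z of handpiece3_center in the frame of clip2_seat between -0.004 and 0.004 m and angle between the x axis of handpiece3_center and the x axis of clip2_seat, either way round below 0.08 rad) or (x of handpiece3_center in the frame of clip3_seat between -0.014 and 0.014 m and y of handpiece3_center in the frame of clip3_seat between -0.004 and 0.004 m and z of handpiece3_center in the frame of clip3_seat between -0.004 and 0.004 m and angle between the x axis of handpiece3_center and the x axis of clip3_seat, either way round below 0.08 rad) or (x of handpiece3_center in the frame of clip4_seat between -0.014 and 0.014 m and y of handpiece3_center in the frame of clip4_seat between -0.004 and 0.004 m and z of handpiece3_center in the frame of clip4_seat between -0.004 and 0.004 m and angle between the x axis of handpiece3_center and the x axis of clip4_seat, either way round below 0.08 rad) or (x of handpiece3_center in the frame of clip5_seat between -0.014 and 0.014 m and y of handpiece3_center in the frame of clip5_seat between -0.004 and 0.004 m and z of handpiece3_center in the frame of clip5_seat between -0.004 and 0.004 m and angle between the x axis of handpiece3_center and the x axis of clip5_seat, either way round below 0.08 rad)) and ((x of handpiece4_center in the frame of clip1_seat between -0.014 and 0.014 m and y of handpiece4_center in the frame of clip1_seat between -0.004 and 0.004 m and z of handpiece4_center in the frame of clip1_seat between -0.004 and 0.004 m and angle between the x axis of handpiece4_center and the x axis of clip1_seat, either way round below 0.08 rad) or (x of handpiece4_center in the frame of clip2_seat between -0.014 and 0.014 m and y of handpiece4_center in the frame of clip2_seat between -0.004 and 0.004 m and z of handpiece4_center in the frame of clip2_seat between -0.004 and 0.004 m and angle between the x axis of handpiece4_center and the x axis of clip2_seat, either way round below 0.08 rad) or (x of handpiece4_center in the frame of clip3_seat between -0.014 and 0.014 m and y of handpiece4_center in the frame of clip3_seat between -0.004 and 0.004 m and z of handpiece4_center in the frame of clip3_seat between -0.004 and 0.004 m and angle between the x axis of handpiece4_center and the x axis of clip3_seat, either way round below 0.08 rad) or (x of handpiece4_center in the frame of clip4_seat between -0.014 and 0.014 m and y of handpiece4_center in the frame of clip4_seat between -0.004 and 0.004 m and z of handpiece4_center in the frame of clip4_seat between -0.004 and 0.004 m and angle between the x axis of handpiece4_center and the x axis of clip4_seat, either way round below 0.08 rad) or (x of handpiece4_center in the frame of clip5_seat between -0.014 and 0.014 m and y of handpiece4_center in the frame of clip5_seat between -0.004 and 0.004 m and z of handpiece4_center in the frame of clip5_seat between -0.004 and 0.004 m and angle between the x axis of handpiece4_center and the x axis of clip5_seat, either way round below 0.08 rad)) and ((x of handpiece5_center in the frame of clip1_seat between -0.014 and 0.014 m and y of handpiece5_center in the frame of clip1_seat between -0.004 and 0.004 m and z of handpiece5_center in the frame of clip1_seat between -0.004 and 0.004 m and angle between the x axis of handpiece5_center and the x axis of clip1_seat, either way round below 0.08 rad) or (x of handpiece5_center in the frame of clip2_seat between -0.014 and 0.014 m and y of handpiece5_center in the frame of clip2_seat between -0.004 and 0.004 m and z of handpiece5_center in the frame of clip2_seat between -0.004 and 0.004 m and angle between the x axis of handpiece5_center and the x axis of clip2_seat, either way round below 0.08 rad) or (x of handpiece5_center in the frame of clip3_seat between -0.014 and 0.014 m and y of handpiece5_center in the frame of clip3_seat between -0.004 and 0.004 m and z of handpiece5_center in the frame of clip3_seat between -0.004 and 0.004 m and angle between the x axis of handpiece5_center and the x axis of clip3_seat, either way round below 0.08 rad) or (x of handpiece5_center in the frame of clip4_seat between -0.014 and 0.014 m and y of handpiece5_center in the frame of clip4_seat between -0.004 and 0.004 m and z of handpiece5_center in the frame of clip4_seat between -0.004 and 0.004 m and angle between the x axis of handpiece5_center and the x axis of clip4_seat, either way round below 0.08 rad) or (x of handpiece5_center in the frame of clip5_seat between -0.014 and 0.014 m and y of handpiece5_center in the frame of clip5_seat between -0.004 and 0.004 m and z of handpiece5_center in the frame of clip5_seat between -0.004 and 0.004 m and angle between the x axis of handpiece5_center and the x axis of clip5_seat, either way round below 0.08 rad)) and velocity of joint lock below 0.01 m/s and linear speed of each of handpiece1, handpiece2, handpiece3, handpiece4, handpiece5 below 0.02 m/s); the robot touches nothing.
It fails at once if the pale-handled graver is moved more than 5 cm (distance of graver1 from where it was at the start of the episode above 0.05 m).
Of handpiece1, handpiece2, handpiece3, handpiece4, handpiece5 only 3 to 5 are there at a start; the rules pass over those that are not, and their reading is None.
At some moment in a run one of handpiece1, handpiece2, handpiece3, handpiece4, handpiece5 may be knocked a few centimetres aside while the robot is not near it.
Once in a run the grip may slacken for a moment while it holds something.
It also fails if it takes over 210 s, if anything falls off the work surface, if the arm or the gripper's body presses on something with over 40 N, if the wrist force passes 120 N, or if a joint passes its speed limit or range.

## Working session

There is one attempt and no reset: what is moved stays moved. The work goes in short steps, Python scripts to look and compute and a tool call to move; the robot and the scene stay as the last step left them, time stands still between calls to the robot, and variables do not carry over. Pictures are saved under pics/ and viewed, at most 14 in all, crops included, and the job is handed in when it is done.

Besides the shell and the picture viewer there is one more tool, called after "Call:" as a command line: name --argument value ..., lists and objects as JSON in quotes. jog_arm: Moves the arm, as the interface text tells. Its arguments: {"type":"object","properties":{"steps":{"type":"array","items":{"type":"array","items":{"type":"array","items":{"type":"number"}}}},"newtons":{"type":"number"}},"required":["steps"]}

```bash
mkdir -p pics
cat > h.py <<'E'
import numpy as np, cv2
from station import arm, vision
from scipy.spatial.transform import Rotation as R
def grab(name, save=None):
    f=vision.grab_frame(name)
    if save: cv2.imwrite(f'pics/{save}.png', f['color'][:,:,::-1])
    return f
def K(f):
    fl=f['color'].shape[0]/2/np.tan(np.radians(f['vfov'])/2); return fl
def proj(f,P):
    P=np.atleast_2d(P); c=(np.c_[P,np.ones(len(P))]@np.array(f['extrinsics']).T)[:,:3]
    s=c[:,:2]/c[:,2:]; s=s*(1+f['k1']*(s**2).sum(1,keepdims=True))
    return s*K(f)+[f['cx'],f['cy']]
def unproj(f,uv,z):
    uv=np.atleast_2d(np.array(uv,float)); d=(uv-[f['cx'],f['cy']])/K(f); s=d.copy()
    for _ in range(30): s=d/(1+f['k1']*(s**2).sum(1,keepdims=True))
    E=np.array(f['extrinsics']); Rm=E[:3,:3]; o=-Rm.T@E[:3,3]
    r=np.c_[s,np.ones(len(s))]@Rm
    return o+r*((z-o[2])/r[:,2])[:,None]
E
python3 - <<'E'
from h import *
import pickle
print(arm.get_state())
for n in ['scene','side','wrist']:
    f=grab(n,n+'0'); pickle.dump(f,open(n+'0.pkl','wb'))
    E=np.array(f['extrinsics']);print(n,f['vfov'],f['k1'],-E[:3,:3].T@E[:3,3],E[2,:3])
E
```

```text
{'t': 0.0, 'q': array([ 1.63506051e+00,  3.59421970e-01,  1.10462346e-02, -3.83118568e-04,
       -1.22411858e+00, -2.88082536e-01]), 'qd': array([ 0.00016038, -0.00159746, -0.00074806, -0.00278578, -0.00025599,
       -0.00057968]), 'joint_efforts': array([-2.75808407e-04, -5.82708907e+01,  2.93055117e+01,  6.99730933e+00,
        6.87092674e-03, -1.55447933e-04]), 'eef_pos': array([0.14973795, 0.65766026, 0.22558858]), 'ee_rot': array([ 3.13986231e+00, -1.37164841e-04, -2.23948712e-01]), 'force': array([-0.16152952,  0.35352681,  0.24974062]), 'moment': array([ 0.01181787,  0.04853023, -0.02640049]), 'gripper_force': 0.0, 'width': 0.08785416200456829}
scene 42.217965391683116 0.05426164757085167 [ 1.48142479 -0.41282369  0.7505608 ] [-0.77518533  0.33689808 -0.53440377]
side 55.56625867799496 -0.06076802110702568 [ 0.42337372 -0.65519159  0.76390198] [ 0.09355299  0.6806989  -0.7265651 ]
wrist 68.21228177295802 -0.01062008659743324 [0.21539262 0.64227103 0.38419215] [-0.24869135  0.05375551 -0.96708994]
```

View pics/scene0.png

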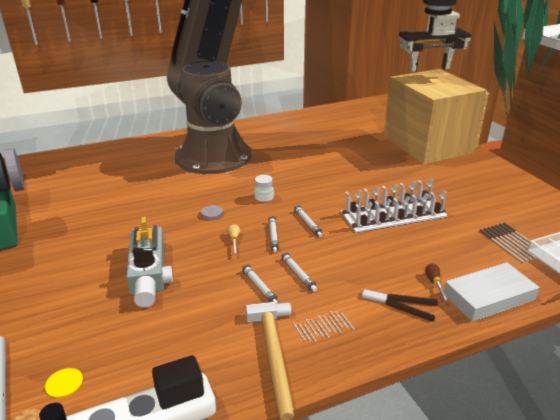

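View pics/side0.png

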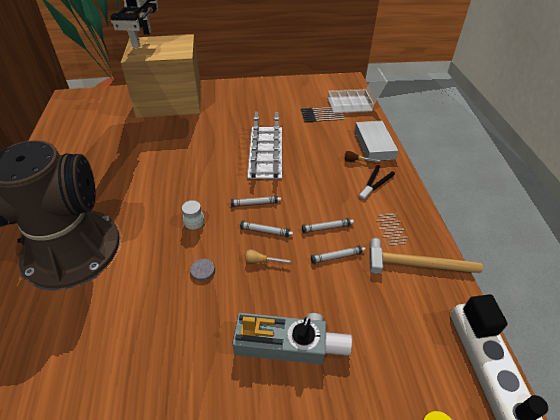

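The scene shows four handpieces (scene px (273,233), (308,221), (260,283), (299,271); side px (256,202), (266,229), (328,226), (338,256)). The pale graver is at side (265,259), the rack at (267,150) and the regulator at (285,337). I'll enlarge the side view.

Run:
```python
from h import *
import pickle
im=cv2.imread('pics/side0.png')
a=cv2.resize(im[185:370,225:375],None,fx=3.2,fy=3.2,interpolation=cv2.INTER_CUBIC)
b=cv2.resize(im[105:190,240:295],None,fx=5.6,fy=5.6,interpolation=cv2.INTER_CUBIC)
c=np.zeros((592,800,3),np.uint8); c[:a.shape[0],:a.shape[1]]=a; c[:b.shape[0],485:485+b.shape[1]]=b
cv2.imwrite('pics/c1.png',c)
s=pickle.load(open('side0.pkl','rb'));q=pickle.load(open('scene0.pkl','rb'))
print(unproj(s,[(256,202),(266,229),(328,226),(338,256),(265,259)],.0085))
print(unproj(q,[(308,221),(273,233),(299,271),(260,283),(235,235)],.0085))
```

```text
[[ 0.46622307  0.09654811  0.0085    ]
 [ 0.48288407 -0.00146766  0.0085    ]
 [ 0.63985232 -0.0095158   0.0085    ]
 [ 0.64368498 -0.10547832  0.0085    ]
 [ 0.47088422 -0.09399288  0.0085    ]]
[[ 0.46500931  0.10331046  0.0085    ]
 [ 0.47847326  0.00273142  0.0085    ]
 [ 0.63687541 -0.00258955  0.0085    ]
 [ 0.64028456 -0.09566674  0.0085    ]
 [ 0.44929744 -0.0840362   0.0085    ]]
```

View pics/c1.png

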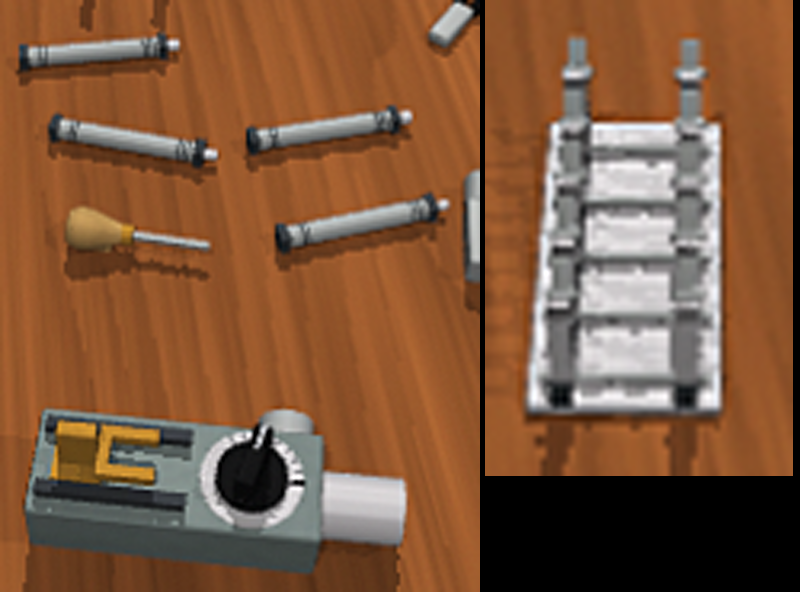

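Run:
```python
from h import *
import pickle
np.set_printoptions(precision=4,suppress=True)
s=pickle.load(open('side0.pkl','rb'))
B=lambda p:[(240+(x-485)/5.6,105+y/5.6) for x,y in p]
A=lambda p:[(225+x/3.2,185+y/3.2) for x,y in p]
print('plate',unproj(s,B([(550,123),(722,123),(722,410),(527,410)]),.008))
print('reg top',unproj(s,A([(46,410),(322,436),(318,550),(32,520)]),.05))
print('knob',unproj(s,A([(252,480)]),.055),'mark',unproj(s,A([(300,483)]),.051))
print('tabtop',unproj(s,A([(75,440)]),.091))
for n,p in dict(a=[(22,57),(168,46)],b=[(55,127),(202,153)],c=[(252,138),(397,119)],d=[(284,237),(435,208)],g=[(75,230),(208,245)]).items():
    P=unproj(s,A(p),.0085); d=P[1]-P[0]; print(n,P.mean(0),np.hypot(*d[:2]),np.arctan2(d[1],d[0]))
```

```text
plate [[0.4817 0.4448 0.008 ]
 [0.5819 0.4338 0.008 ]
 [0.5487 0.1836 0.008 ]
 [0.4505 0.1947 0.008 ]]
reg top [[ 0.4038 -0.2523  0.05  ]
 [ 0.5712 -0.2903  0.05  ]
 [ 0.5543 -0.3616  0.05  ]
 [ 0.3913 -0.3235  0.05  ]]
knob [[ 0.5229 -0.3162  0.055 ]] mark [[ 0.5517 -0.3197  0.051 ]]
tabtop [[ 0.4204 -0.2967  0.091 ]]
a [0.4633 0.1004 0.0085] 0.12243957086747302 -0.007286977206519904
b [ 0.4804 -0.0002  0.0085] 0.11871782519897764 -0.3442429583952029
c [ 0.6369 -0.0062  0.0085] 0.11900980010320905 0.054532041099918487
d [ 0.6438 -0.101   0.0085] 0.1188556962361369 0.11079087973764262
g [ 0.4804 -0.0957  0.0085] 0.09862356308637908 -0.25480119187126016
```

```bash
cat >> h.py <<'E'
def plan(*targets):
    """print jog numbers (dx,dy,dz,rz) and row count for successive (x,y,z,yaw), tool down"""
    s=arm.get_state(); p=s['eef_pos']; y=s['ee_rot'][2]
    for t in targets:
        d=np.array(t[:3])-p; c,sn=np.cos(y),np.sin(y)
        v=np.array([d[0]*c+d[1]*sn, d[0]*sn-d[1]*c, -d[2]])/.25
        rz=-(t[3]-y)/(np.pi/4)
        n=int(np.ceil(max(np.linalg.norm(d)/.05,abs(t[3]-y)/.15)))
        print(np.round(v,3),'rz',round(rz,3),'rows',n, 'reach',round(np.hypot(t[0],t[1]),3))
        p=np.array(t[:3]); y=t[3]
E
python3 -c "
from h import *
plan((.33,.5,.23,-.224),(.5,.31,.23,-.122))"
```

```text
[ 0.843  0.455 -0.017] rz 0.0 rows 5 reach 0.599
[ 0.832  0.59  -0.   ] rz -0.13 rows 6 reach 0.588
```

Call:
jog_arm --steps '[[[0,0.83,0.52,0,0,0,0],[0,0.83,0.52,0,0,0,0],[0,0.83,0.52,0,0,0,0],[0,0.83,0.52,0,0,0,0],[0,0.83,0.52,0,0,0,0],[0,0.83,0.52,0,0,0,0]]]'

```text
t: 0.75
eef_pos: [0.3259, 0.4816, 0.2268]
ee_rot: [3.141, -0.0, -0.228]
force: [-0.5, 0.6, -0.0]
width: 0.0877
gripper_force: 0.0
```

Call:
jog_arm --steps '[[[0,0.83,0.52,0,0,0,-0.13],[0,0.83,0.52,0,0,0,-0.13],[0,0.83,0.52,0,0,0,-0.13],[0,0.83,0.52,0,0,0,-0.13],[0,0.83,0.52,0,0,0,-0.13],[0,0.83,0.52,0,0,0,-0.13],[0,0.83,0.52,0,0,0,-0.13]]]'

```text
t: 1.45
eef_pos: [0.4973, 0.3117, 0.2261]
ee_rot: [3.141, 0.001, -0.124]
force: [-1.5, 0.9, 0.2]
width: 0.0879
gripper_force: 0.0
```

Run:
```python
from h import *
import pickle
f=grab('wrist','w1'); pickle.dump(f,open('w1.pkl','wb'))
print(arm.get_state()['eef_pos'])
plan((.55,.05,.25,0),(.52,-.17,.25,-.2),(.51,-.31,.25,-.2))
```

```text
[0.49671689 0.31247626 0.22626754]
[ 0.34   1.016 -0.095] rz -0.156 rows 6 reach 0.552
[-0.12  0.88 -0.  ] rz 0.255 rows 5 reach 0.547
[ 0.072  0.557 -0.   ] rz -0.0 rows 3 reach 0.597
```

View pics/w1.png

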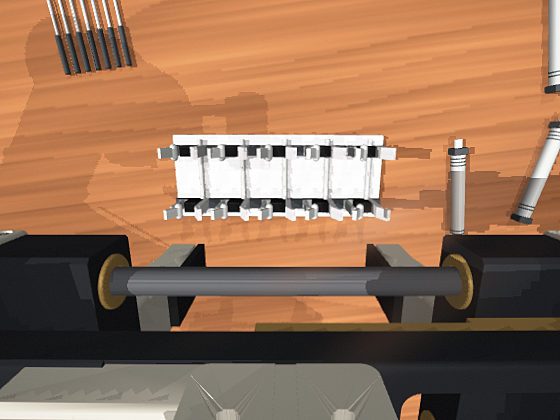

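Wrist view: rack plate corners are at px (173,135), (382,135), (380,218) and (176,220), aligned with the tool. I'll go to the regulator and combine zooms of both.

Call:
jog_arm --steps '[[[0,0.33,0.98,-0.09,0,0,-0.15],[0,0.33,0.98,-0.09,0,0,-0.15],[0,0.33,0.98,-0.09,0,0,-0.15],[0,0.33,0.98,-0.09,0,0,-0.15],[0,0.33,0.98,-0.09,0,0,-0.15],[0,0.33,0.98,-0.09,0,0,-0.15],[0,0.33,0.98,-0.09,0,0,-0.15]]]'

```text
t: 2.2
eef_pos: [0.5489, 0.0591, 0.2493]
ee_rot: [-3.141, -0.0, -0.005]
force: [-0.7, 0.6, 0.6]
width: 0.0878
gripper_force: 0.0
```

Run:
```python
from h import *
import pickle
f=grab('wrist','w2'); pickle.dump(f,open('w2.pkl','wb'))
plan((.52,-.17,.25,-.2),(.49,-.30,.25,-.2))
```

```text
[-0.111  0.921 -0.004] rz 0.25 rows 5 reach 0.547
[-0.014  0.533 -0.   ] rz -0.0 rows 3 reach 0.575
```

Call:
jog_arm --steps '[[[0,-0.12,0.9,0,0,0,0.26],[0,-0.12,0.9,0,0,0,0.26],[0,-0.12,0.9,0,0,0,0.26],[0,-0.12,0.9,0,0,0,0.26],[0,-0.12,0.9,0,0,0,0.26],[0,-0.12,0.9,0,0,0,0.26]]]'

```text
t: 2.85
eef_pos: [0.5179, -0.1663, 0.2487]
ee_rot: [3.141, 0.001, -0.209]
force: [-0.0, 0.8, -0.6]
width: 0.0875
gripper_force: 0.0
```

Call:
jog_arm --steps '[[[0,0.0,0.54,0,0,0,0],[0,0.0,0.54,0,0,0,0],[0,0.0,0.54,0,0,0,0],[0,0.0,0.54,0,0,0,0],[0,0,0.54,0,0,0,0]]]'

```text
t: 3.35
eef_pos: [0.4908, -0.2965, 0.2486]
ee_rot: [-3.141, 0.001, -0.208]
force: [1.0, 0.6, 0.0]
width: 0.0877
gripper_force: 0.0
```

Run:
```python
from h import *
import pickle
f=grab('wrist','w3'); pickle.dump(f,open('w3.pkl','wb'))
print(arm.get_state()['eef_pos'],arm.get_state()['ee_rot'])
r=lambda n,k,a,b,c,d:cv2.resize(cv2.imread(f'pics/{n}.png')[a:b,c:d],None,fx=k,fy=k,interpolation=cv2.INTER_CUBIC)
c=np.zeros((600,800,3),np.uint8)
a=r('w1',3,125,230,150,400); c[:a.shape[0],:a.shape[1]]=a
b=r('w3',1,0,260,0,560); c[320:580,:560]=b
cv2.imwrite('pics/c2.png',c)
```

```text
[ 0.49095487 -0.29602674  0.24875295] [-3.14125553e+00  3.13264480e-04 -2.06641072e-01]
```

View pics/c2.png

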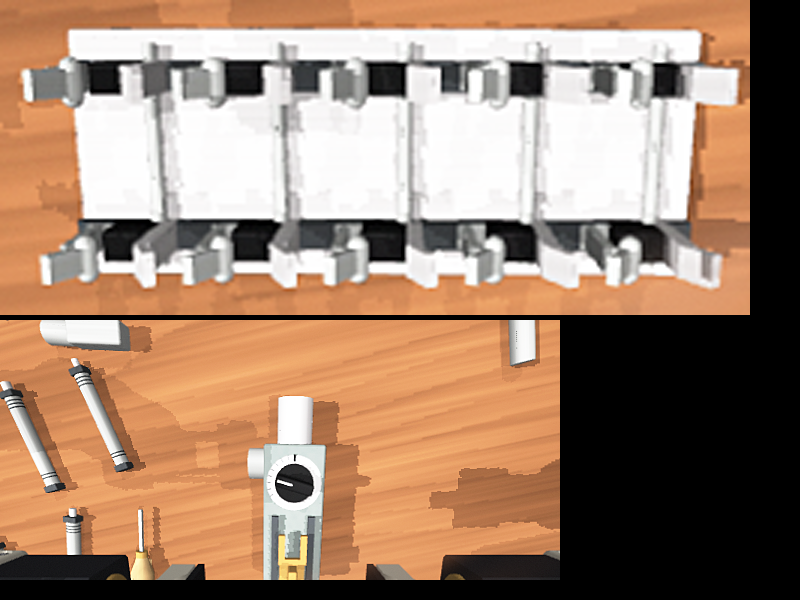

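Run:
```python
from h import *
import pickle
np.set_printoptions(precision=4,suppress=True)
f=pickle.load(open('w3.pkl','rb'));im=f['color'].astype(int)
g=im[130:200,255:335].max(2); ys,xs=np.nonzero(g<70)
n,l,st,ce=cv2.connectedComponentsWithStats((g<70).astype(np.uint8))
print(st,ce+[255,130])
w=cv2.resize(f['color'][120:260,240:350,::-1],None,fx=5,fy=5,interpolation=cv2.INTER_CUBIC)[:600]
g2=pickle.load(open('w2.pkl','rb'))['color'][:,:,::-1]
cv2.imwrite('pics/c3.png',w)
print(unproj(f,[(294,163)],.06))
```

```text
[[   0    0   80   70 4480]
 [  39    5    2    6    8]
 [  20   14   39   38 1100]
 [  17   66    6    1    6]
 [  53   67    6    1    6]] [[294.5475 164.8632]
 [294.25   137.    ]
 [294.33   162.8718]
 [274.5    196.    ]
 [310.5    197.    ]]
[[ 0.5214 -0.3142  0.06  ]]
```

View pics/c3.png

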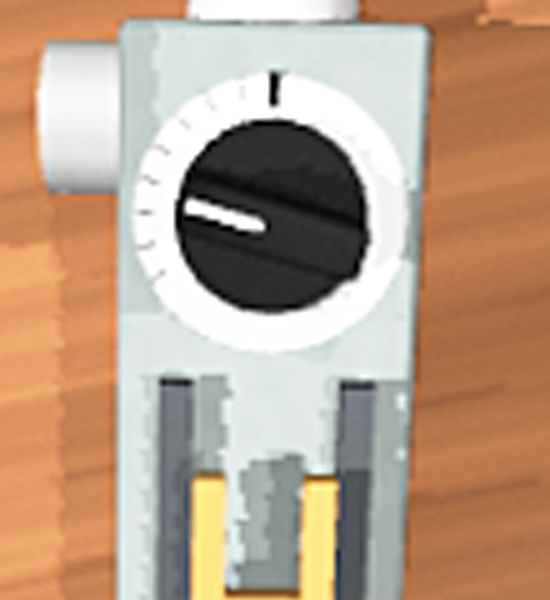

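Run:
```python
from h import *
import pickle
np.set_printoptions(precision=4,suppress=True)
f=pickle.load(open('w3.pkl','rb'))
p=lambda x,y,z:unproj(f,[(240+x/5,120+y/5)],z)[0]
def an(a,b): d=b-a; return np.arctan2(d[1],d[0])
k=p(271,215,.057);m=p(274,88,.051)
print('knob',k,'mark yaw',an(k,m),np.hypot(*(m-k)[:2]))
print('dial',p(271,212,.051))
print('edges',an(p(120,300,.05),p(122,40,.05)),an(p(415,300,.05),p(428,40,.05)))
print('line',an(p(262,226,.083),p(188,206,.083)),p(262,226,.083))
s=pickle.load(open('side0.pkl','rb'))
print(unproj(s,[(225+252/3.2,185+480/3.2)],.057))
plan((.522,-.315,.2,-1.6),(.522,-.315,.13,-2.1))
```

```text
knob [ 0.5211 -0.3145  0.057 ] mark yaw -0.23178834172880644 0.02756252643633513
dial [ 0.5211 -0.3146  0.051 ]
edges -0.2331351514749382 -0.22741035107630592
line 1.1001979836593947 [ 0.5219 -0.3119  0.083 ]
[[ 0.5226 -0.3171  0.057 ]]
[0.137 0.049 0.195] rz 1.774 rows 10 reach 0.61
[-0.    0.    0.28] rz 0.637 rows 4 reach 0.61
```

Call:
jog_arm --steps '[[[139,0.136,0.051,0.2,0,0,1],[139,0.136,0.051,0.2,0,0,1],[139,0.136,0.051,0.2,0,0,1],[139,0.136,0.051,0.2,0,0,1],[139,0.136,0.051,0.2,0,0,1],[139,0.136,0.051,0.2,0,0,1]]]'

```text
t: 4.0
eef_pos: [0.5219, -0.3149, 0.199]
ee_rot: [-3.141, 0.0, -0.996]
force: [-0.6, 0.6, 0.7]
width: 0.0448
gripper_force: 0.0
```

Call:
jog_arm --steps '[[[139,0,0,0,0,0,1],[139,0,0,0,0,0,1],[139,0,0,0,0,0,1],[139,0,0,0,0,0,1],[139,0,0,0,0,0,1],[139,0,0,0,0,0,1]]]'

```text
t: 4.6
eef_pos: [0.5219, -0.3148, 0.1992]
ee_rot: [-3.141, 0.0, -1.781]
force: [-0.1, 0.5, 0.3]
width: 0.0401
gripper_force: 0.0
```

Call:
jog_arm --steps '[[[139,0,0,0.32,0,0,0.334],[139,0,0,0.32,0,0,0.334],[139,0,0,0.32,0,0,0.334],[139,0,0,0.32,0,0,0.334],[139,0,0,0.32,0,0,0.334]]]'

```text
t: 5.1
eef_pos: [0.5226, -0.3168, 0.1213]
ee_rot: [-3.138, 0.0, -2.037]
force: [0.4, 0.3, -0.1]
width: 0.0397
gripper_force: 0.0
```

Run:
```python
from h import *
print(arm.get_state()['width']);plan((.5215,-.3155,.064,-2.04))
```

```text
0.039740325753122537
[-0.003  0.006  0.229] rz 0.004 rows 2 reach 0.61
```

Call:
jog_arm --steps '[[[139,0,0,0.225,0,0,0],[139,0,0,0.225,0,0,0],[139,0,0,0.225,0,0,0],[255,0,0,0.225,0,0,0],[255,0,0,0.225,0,0,0],[255,0,0,0.225,0,0,0],[255,0,0,0.225,0,0,0]]]' --newtons 15

```text
t: 5.8
eef_pos: [0.5209, -0.3172, 0.0638]
ee_rot: [-3.141, 0.0, -2.041]
force: [-6.2, 1.6, 4.5]
width: 0.0134
gripper_force: 3.3
```

Call:
jog_arm --steps '[[[255,0,0,0,0,0,0.15],[255,0,0,0,0,0,0.3],[255,0,0,0,0,0,0.45],[255,0,0,0,0,0,0.6],[255,0,0,0,0,0,0.75],[255,0,0,0,0,0,0.85],[255,0,0,0,0,0,0.85],[255,0,0,0,0,0,0.85]]]'

```text
t: 6.6
eef_pos: [0.5181, -0.3151, 0.0636]
ee_rot: [3.137, -0.003, -2.709]
force: [-9.8, 13.4, 15.0]
width: 0.0124
gripper_force: 15.0
```

Call:
jog_arm --steps '[[[255,0.004,0.01,-0.004,0,0,0.1],[255,0.004,0.01,-0.004,0,0,0.2],[255,0.004,0.01,-0.004,0,0,0.35],[255,0.004,0.01,-0.004,0,0,0.5],[255,0.004,0.01,-0.004,0,0,0.65],[255,0.004,0.01,-0.004,0,0,0.8],[255,0.004,0.01,-0.004,0,0,0.845],[255,0.004,0.01,-0.004,0,0,0.845]]]'

```text
t: 7.4
eef_pos: [0.5178, -0.3123, 0.0637]
ee_rot: [3.138, -0.003, 2.909]
force: [-1.8, 16.5, 5.5]
width: 0.0116
gripper_force: 15.0
```

Call:
jog_arm --steps '[[[255,0.002,0.012,0,0,0,0],[139,0.002,0.012,0,0,0,0],[139,0.002,0.012,0,0,0,0],[139,0.002,0.012,0,0,0,0],[139,0,0.012,-0.5,0,0,0],[139,0,0.012,-0.5,0,0,0],[139,0,0.012,-0.5,0,0,0],[139,0,0.012,-0.5,0,0,0]]]'

```text
t: 8.2
eef_pos: [0.522, -0.3135, 0.194]
ee_rot: [-3.141, 0.009, 2.911]
force: [-0.0, -0.4, -0.8]
width: 0.0399
gripper_force: 0.0
```

Run:
```python
from h import *
import pickle
f=grab('wrist','w4');pickle.dump(f,open('w4.pkl','wb'))
s=grab('side','s4');pickle.dump(s,open('s4.pkl','wb'))
a=f['color'][:300,140:460,::-1]; a=cv2.resize(a,None,fx=1.5,fy=1.5)
b=cv2.resize(s['color'][300:370,225:360,::-1],None,fx=2.3,fy=2.3)
c=np.zeros((600,800,3),np.uint8);c[:450,:480]=a;c[:b.shape[0],485:485+b.shape[1]]=b
cv2.imwrite('pics/c4.png',c)
st=arm.get_state();print(st['eef_pos'],st['ee_rot'],st['width'])
```

```text
[ 0.51969031 -0.31235947  0.18934628] [3.14116188e+00 1.63722715e-03 2.91037143e+00] 0.03982677814664095
```

View pics/c4.png

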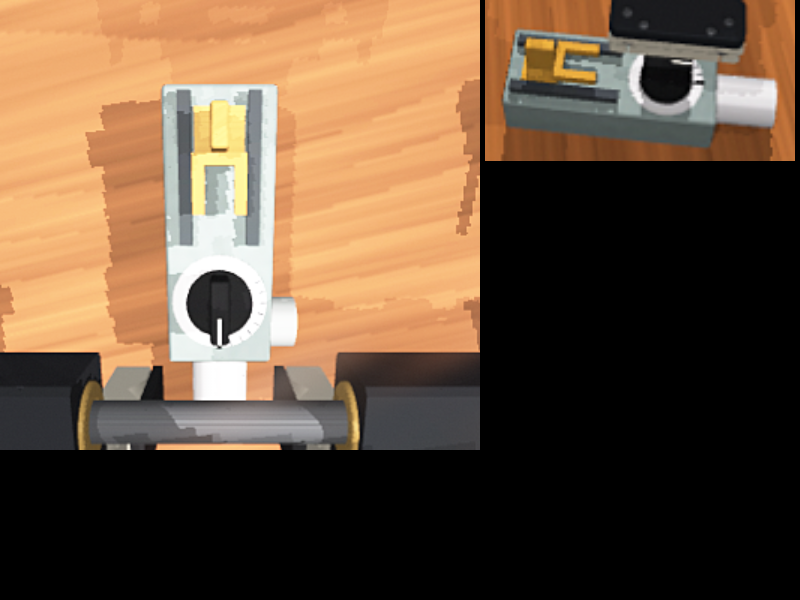

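The pointer is on the mark (white line straight down at (219,335)), the lock is open and the tab top is at (220,124) in the composite.

Run:
```python
from h import *
import pickle
np.set_printoptions(precision=4,suppress=True)
f=pickle.load(open('w4.pkl','rb'))
p=lambda x,y,z:unproj(f,[(140+x/1.5,y/1.5)],z)[0]
t=p(220,124,.091);k=p(219,302,.057);print(t,k,t-k,np.hypot(*(t-k)[:2]),np.arctan2(*(k-t)[1::-1]))
print('line',p(219,320,.083),p(219,347,.083))
plan((t[0],t[1],.12,2.91),(t[0],t[1],.073,2.91))
```

```text
[ 0.4194 -0.2895  0.091 ] [ 0.5198 -0.3135  0.057 ] [-0.1003  0.0241  0.034 ] 0.10317663847226687 -0.23552714636692568
line [ 0.5247 -0.3147  0.083 ] [ 0.5413 -0.3186  0.083 ]
[ 0.411 -0.003  0.277] rz 0.0 rows 3 reach 0.51
[0.    0.    0.188] rz -0.0 rows 1 reach 0.51
```

Call:
jog_arm --steps '[[[139,0.42,-0.003,0.2,0,0,0],[139,0.42,-0.003,0.2,0,0,0],[139,0.42,-0.003,0.2,0,0,0],[139,0.42,-0.003,0.46,0,0,0],[139,0.42,-0.003,0.46,0,0,0],[139,0.42,-0.003,0.46,0,0,0]]]'

```text
t: 8.9
eef_pos: [0.4142, -0.2883, 0.0704]
ee_rot: [3.141, -0.007, 2.91]
force: [-0.6, -0.9, -0.3]
width: 0.0396
gripper_force: 0.0
```

Call:
jog_arm --steps '[[[255,0,0,0,0,0,0],[255,0,0,0,0,0,0],[255,0,0,0,0,0,0],[255,0,0,0,0,0,0]]]' --newtons 15

```text
t: 9.3
eef_pos: [0.4177, -0.2892, 0.0746]
ee_rot: [-3.142, 0.002, 2.911]
force: [0.3, -0.3, -0.5]
width: 0.0136
gripper_force: 0.0
```

Call:
jog_arm --steps '[[[255,-0.04,0,0,0,0,0],[255,-0.08,0,0,0,0,0],[255,-0.12,0,0,0,0,0],[255,-0.16,0,0,0,0,0],[255,-0.16,0,0,0,0,0]]]'

```text
t: 9.8
eef_pos: [0.4583, -0.2982, 0.0744]
ee_rot: [3.141, 0.002, 2.911]
force: [3.0, 4.4, 1.3]
width: 0.0098
gripper_force: 15.0
```

Call:
jog_arm --steps '[[[255,-0.04,0,0,0,0,0],[255,-0.07,0,0,0,0,0],[255,-0.09,0,0,0,0,0],[255,-0.1,0,0,0,0,0],[255,-0.11,0,0,0,0,0],[255,-0.11,0,0,0,0,0]]]'

```text
t: 10.4
eef_pos: [0.4773, -0.3026, 0.0731]
ee_rot: [3.14, -0.011, 2.91]
force: [-14.5, 10.1, 13.5]
width: 0.0097
gripper_force: 15.0
```

Call:
jog_arm --steps '[[[255,0.01,0,0,0,0,0],[139,0.01,0,0,0,0,0],[139,0.01,0,0,0,0,0],[139,0.01,0,0,0,0,0],[0,0.01,0,-0.7,0,0,0],[0,0.01,0,-0.7,0,0,0],[0,0.01,0,-0.7,0,0,0],[0,0.01,0,-0.7,0,0,0]]]'

```text
t: 11.2
eef_pos: [0.4821, -0.305, 0.2541]
ee_rot: [-3.14, 0.007, 2.911]
force: [0.7, 0.2, -0.2]
width: 0.0602
gripper_force: 0.0
```

Run:
```python
from h import *
import pickle
f=grab('wrist','w5');pickle.dump(f,open('w5.pkl','wb'))
g=pickle.load(open('w2.pkl','rb'))
c=np.zeros((600,800,3),np.uint8)
c[:420,:560]=g['color'][:,:,::-1]; b=f['color'][100:300,160:400,::-1]; c[400:600,560:800]=b
cv2.imwrite('pics/c5.png',c)
st=arm.get_state();print(st['eef_pos'],st['ee_rot'],st['width'])
```

```text
[ 0.48309592 -0.30557745  0.25692327] [-3.13929975  0.01034639  2.91144436] 0.06392883460642616
```

View pics/c5.png

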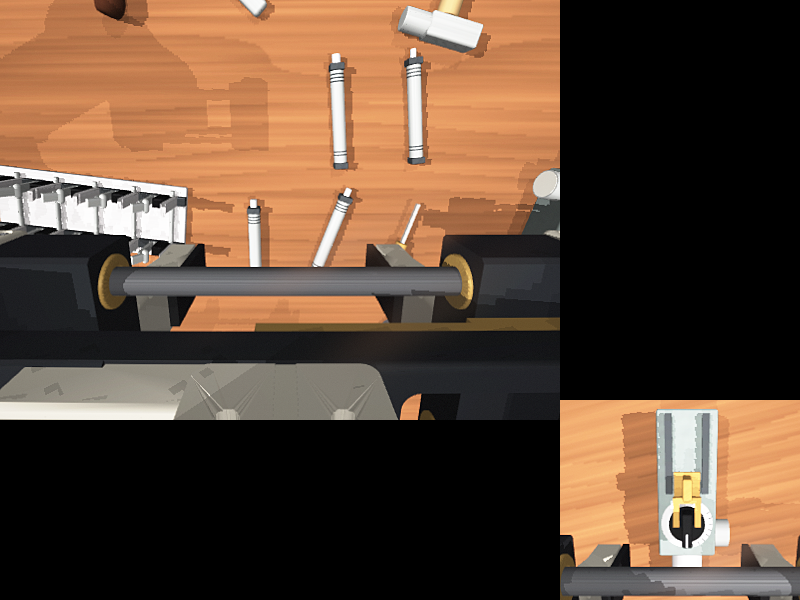

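Lock is home around the bar with the pointer on the mark. Next come the exact rack pose and automatic handpiece detection.

```bash
sed -i 's/rz=-(t\[3\]-y)/dy=(t[3]-y+np.pi)%(2*np.pi)-np.pi; rz=-dy/; s/abs(t\[3\]-y)\/.15/abs(dy)\/.15/' h.py
cat >> h.py <<'E'
def detect(f,z=.0085,roi=None):
    """steel barrels lying on bench: centre, yaw, length (of pale part)"""
    hsv=cv2.cvtColor(f['color'],cv2.COLOR_RGB2HSV)
    m=((hsv[:,:,1]<70)&(hsv[:,:,2]>90)).astype(np.uint8)
    n,l,st,ce=cv2.connectedComponentsWithStats(m); out=[]
    for i in range(1,n):
        if st[i,4]<40: continue
        uv=np.argwhere(l==i)[:,::-1]; P=unproj(f,uv,z)[:,:2]
        c,(w,h),a=cv2.minAreaRect((P*1000).astype(np.float32))
        if not(85<max(w,h)<150 and 8<min(w,h)<32): continue
        v=np.linalg.svd(P-P.mean(0),full_matrices=False)[2][0]; v*=np.sign(v[0])
        out.append((c[0]/1000,c[1]/1000,np.arctan2(v[1],v[0]),max(w,h),min(w,h)))
    return out
E
python3 - <<'E'
from h import *
import pickle
np.set_printoptions(precision=4,suppress=True)
L=lambda n:pickle.load(open(n+'.pkl','rb'))
for n in ['side0','w2']:
    print(n); [print(np.round(d,3)) for d in detect(L(n))]
f=grab('side','s5');print('side now');[print(np.round(d,3)) for d in detect(f)]
w=L('w1'); P=unproj(w,[(173.3,135),(383.5,135.3),(380.5,217),(176.5,217.5)],.008);print(P,P.mean(0))
d=lambda a,b:np.arctan2(b[1]-a[1],b[0]-a[0])
print(d(P[1],P[0])-np.pi/2,d(P[2],P[3])-np.pi/2,np.linalg.norm(P[0]-P[1]),np.linalg.norm(P[1]-P[2]))
w=L('w2')
for p in [(335.5,53),(341.5,168)],[(414,50),(417,164)]:
    Q=unproj(w,p,.0085);v=Q[0]-Q[1];print('w2',Q.mean(0)-5e-3*v/np.linalg.norm(v),np.linalg.norm(v),np.arctan2(v[1],v[0]))
print('noses',unproj(w,[(348,188),(254,199)],.0085))
E
```

```text
side0
[  0.461   0.104   0.01  110.859  19.604]
[  0.637  -0.005   0.084 110.697  18.795]
[  0.477   0.003  -0.345 110.183  18.648]
[  0.735  -0.112   1.317 103.915  28.482]
[  0.643  -0.099   0.135 110.907  17.44 ]
w2
[  0.644  -0.102   0.125 135.741  19.217]
[  0.638  -0.008   0.08  136.068  17.684]
[  0.488  -0.005  -0.351 118.896  18.009]
side now
[  0.735  -0.112   1.312 105.009  28.487]
[  0.643  -0.099   0.144 110.967  19.572]
[  0.49   -0.188  -0.227 143.507  25.665]
[[0.5766 0.4333 0.008 ]
 [0.5453 0.1873 0.008 ]
 [0.4455 0.1956 0.008 ]
 [0.477  0.451  0.008 ]] [0.5111 0.3168 0.008 ]
-0.12645058215158533 -0.12292211461327462 0.2479696986104729 0.10015659938290253
w2 [ 0.6331 -0.0087  0.0085] 0.13539110255382084 0.09136289219227556
w2 [ 0.6369 -0.1033  0.0085] 0.13423941809369005 0.12545867640109643
noses [[ 0.5446 -0.024   0.0085]
 [ 0.5307  0.0991  0.0085]]
```

Run:
```python
from h import *
plan((.639,-.101,.12,np.pi+.128),(.639,-.101,.004,np.pi+.128))
```

```text
[-0.422  0.937  0.536] rz -0.456 rows 6 reach 0.647
[-0.     0.     0.464] rz -0.0 rows 3 reach 0.647
```

Call:
jog_arm --steps '[[[81,-0.422,0.937,0.536,0,0,-0.456],[81,-0.422,0.937,0.536,0,0,-0.456],[81,-0.422,0.937,0.536,0,0,-0.456],[81,-0.422,0.937,0.536,0,0,-0.456],[81,-0.422,0.937,0.536,0,0,-0.456],[81,-0.422,0.937,0.536,0,0,-0.456],[81,-0.422,0.937,0.536,0,0,-0.456],[81,-0.422,0.937,0.536,0,0,-0.456]]]'

```text
t: 12.1
eef_pos: [0.6364, -0.0994, 0.113]
ee_rot: [-3.142, -0.003, -3.013]
force: [-0.2, -0.1, 0.4]
width: 0.0597
gripper_force: 0.0
```

Call:
jog_arm --steps '[[[81,0,0,0.2,0,0,0],[81,0,0,0.4,0,0,0],[81,0,0,0.44,0,0,0],[81,0,0,0.44,0,0,0]]]'

```text
t: 12.5
eef_pos: [0.6352, -0.1012, 0.0041]
ee_rot: [-3.141, -0.004, -3.015]
force: [0.8, -0.1, -0.1]
width: 0.0599
gripper_force: 0.0
```

Run:
```python
from h import *
plan((.639,-.101,.004,np.pi+.128))
```

```text
[-0.015 -0.001  0.001] rz -0.002 rows 1 reach 0.647
```

Call:
jog_arm --steps '[[[255,-0.012,0,0,0,0,0],[255,-0.012,0,0,0,0,0],[255,-0.012,0,0,0,0,0],[255,-0.012,0,0,0,0,0],[255,-0.012,0,0,0,0,0],[255,-0.012,0,0,0,0,0]]]' --newtons 40

```text
t: 13.1
eef_pos: [0.6398, -0.0996, 0.0051]
ee_rot: [3.142, 0.0, -3.014]
force: [0.2, 0.4, -1.1]
width: 0.0176
gripper_force: 0.0
```

Call:
jog_arm --steps '[[[255,0,0,-0.15,0,0,0],[255,0,0,-0.3,0,0,0],[255,0,0,-0.5,0,0,0],[255,0,0,-0.6,0,0,0],[255,0,0,-0.6,0,0,0]]]'

```text
t: 13.6
eef_pos: [0.6421, -0.0997, 0.1598]
ee_rot: [-3.141, 0.008, -3.014]
force: [0.5, 0.3, -1.5]
width: 0.0145
gripper_force: 40.0
```

```bash
cat >> h.py <<'E'
RC=np.array([.5134,.3155]); RY=-.124
def seat(k): return RC+(k-3)*.05*np.array([-np.sin(RY),np.cos(RY)])
E
python3 - <<'E'
from h import *
s=arm.get_state(); print(s['width'],s['gripper_force'],s['eef_pos'])
x,y=seat(5); print(seat(5),seat(4),seat(3),seat(2))
plan((.60,.12,.17,np.pi+RY),(.57,.3,.17,np.pi+RY),(x,y,.12,np.pi+RY))
E
```

```text
0.014532137818851987 39.99979376792908 [ 0.64208923 -0.09966045  0.15984459]
[0.52576825 0.41473218] [0.51958412 0.36511609] [0.5134 0.3155] [0.50721588 0.26588391]
[ 0.055  0.893 -0.041] rz 0.321 rows 5 reach 0.612
[ 0.208  0.7   -0.   ] rz -0.0 rows 4 reach 0.644
[0.232 0.434 0.2  ] rz -0.0 rows 3 reach 0.67
```

Call:
jog_arm --steps '[[[255,0.055,0.893,-0.04,0,0,0.321],[255,0.055,0.893,-0.04,0,0,0.321],[255,0.055,0.893,-0.04,0,0,0.321],[255,0.055,0.893,-0.04,0,0,0.321],[255,0.055,0.893,-0.04,0,0,0.321],[255,0.055,0.893,-0.04,0,0,0.321]]]'

```text
t: 14.2
eef_pos: [0.5967, 0.1233, 0.164]
ee_rot: [3.142, -0.001, 3.021]
force: [0.6, 0.4, -1.9]
width: 0.0147
gripper_force: 40.0
```

Call:
jog_arm --steps '[[[255,0.208,0.7,0,0,0,0],[255,0.208,0.7,0,0,0,0],[255,0.208,0.7,0,0,0,0],[255,0.208,0.7,0,0,0,0],[255,0.208,0.7,0,0,0,0]]]'

```text
t: 14.7
eef_pos: [0.567, 0.3033, 0.1634]
ee_rot: [-3.141, -0.001, 3.02]
force: [0.4, -0.6, -1.8]
width: 0.0146
gripper_force: 40.0
```

Run:
```python
from h import *
import pickle
f=grab('wrist','w6');s=grab('side','s6');q=grab('scene','q6');pickle.dump((f,s,q),open('6.pkl','wb'))
st=arm.get_state(); print(st['width'],st['eef_pos'],st['ee_rot'])
p=st['eef_pos']; z=lambda f,k,h:cv2.resize(f['color'][max(0,int(c[1])-h):int(c[1])+h,max(0,int(c[0])-h):int(c[0])+h,::-1],(k,k),interpolation=cv2.INTER_CUBIC)
C=np.zeros((600,800,3),np.uint8)
c=proj(s,p)[0]; print(c);C[:400,:400]=z(s,400,60)
c=proj(q,p)[0]; print(c);C[:400,400:800]=z(q,400,60)
C[400:600,0:400]=cv2.resize(f['color'][:280,:,::-1],(400,200))
cv2.imwrite('pics/c6.png',C)
x,y=seat(5); plan((x,y,.12,np.pi+RY))
```

```text
0.014759055605047807 [0.56752981 0.29933461 0.16379979] [-3.14020072e+00 -1.27057301e-03  3.01674626e+00]
[284.60348174 107.95192876]
[405.38335384 168.12607048]
[0.223 0.437 0.175] rz -0.001 rows 3 reach 0.67
```

View pics/c6.png

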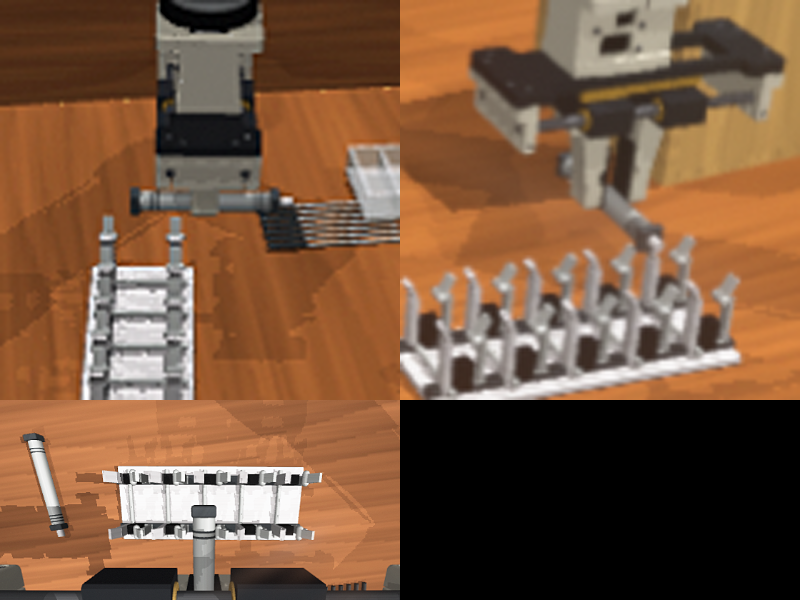

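Run:
```python
from h import *
import pickle
np.set_printoptions(precision=4,suppress=True)
f,s,q=pickle.load(open('6.pkl','rb'))
hsv=cv2.cvtColor(f['color'],cv2.COLOR_RGB2HSV)
m=(hsv[:,:,1]<60)&(hsv[:,:,2]>200)
for r in range(92,104,3):
    xs=np.nonzero(m[r,140:460])[0]+140; print(r,xs.min() if len(xs) else 0,xs.max() if len(xs) else 0)
cols=[np.nonzero(m[80:130,c])[0].min()+80 for c in (200,300,400)];print(cols)
for r in (180,186,190,194): xs=np.nonzero(m[r,140:460])[0]+140; print(r,xs.min(),xs.max())
print(np.round(detect(f),3))
```

```text
92 166 166
95 165 424
98 165 424
101 143 432
[np.int64(93), np.int64(93), np.int64(94)]
180 197 423
186 152 439
190 153 439
194 153 438
[]
```

Run:
```python
from h import *
import pickle
np.set_printoptions(precision=4,suppress=True)
f,s,q=pickle.load(open('6.pkl','rb'))
P=unproj(f,[(164.7,92.7),(425,93.7)],.008);d=P[1]-P[0];yaw=np.arctan2(d[1],d[0])-np.pi/2
print(P,np.linalg.norm(d),yaw, P.mean(0)[:2]+.05*np.array([np.cos(yaw),np.sin(yaw)]))
print('tcp px',proj(f,arm.get_state()['eef_pos']))
```

```text
[[0.4481 0.2009 0.008 ]
 [0.4792 0.4471 0.008 ]] 0.24814528936730854 -0.12597921151887692 [0.5132 0.3177]
tcp px [[279.816  263.1419]]
```

```bash
sed -i 's/RC=.*; RY=-.124/RC=np.array([.5132,.3170]); RY=-.125/' h.py
python3 - <<'E'
from h import *
x,y=seat(5); plan((x,y,.12,np.pi+RY),(x,y,.068,np.pi+RY))
E
```

```text
[0.224 0.443 0.175] rz 0.0 rows 3 reach 0.67
[0.    0.    0.208] rz -0.0 rows 2 reach 0.67
```

Call:
jog_arm --steps '[[[255,0.224,0.443,0.1,0,0,0],[255,0.224,0.443,0.175,0,0,0],[255,0.224,0.443,0.175,0,0,0],[255,0.224,0.443,0.175,0,0,0],[255,0.224,0.443,0.175,0,0,0],[255,0.224,0.443,0.175,0,0,0]]]'

```text
t: 15.45
eef_pos: [0.5269, 0.4156, 0.1214]
ee_rot: [-3.142, 0.0, 3.015]
force: [0.8, -0.3, -0.8]
width: 0.0147
gripper_force: 40.0
```

Run:
```python
from h import *
x,y=seat(5); plan((x,y,.068,np.pi+RY))
f=grab('wrist');print(np.round(detect(f),3)); print(np.round(detect(grab('side')),3))
```

```text
[0.005 0.002 0.214] rz -0.002 rows 2 reach 0.67
[[  0.625   0.618   1.437 101.214  24.386]]
[[ 4.60000e-01  1.03000e-01 -0.00000e+00  1.10131e+02  2.01470e+01]
 [ 6.37000e-01 -5.00000e-03  8.70000e-02  1.11046e+02  1.92760e+01]
 [ 4.78000e-01  2.00000e-03 -3.34000e-01  1.09207e+02  1.89590e+01]
 [-9.90000e-02  4.80000e-02 -2.77000e-01  1.17277e+02  2.95260e+01]
 [ 7.35000e-01 -1.12000e-01  1.31600e+00  1.04644e+02  2.84850e+01]]
```

Call:
jog_arm --steps '[[[255,0.002,0.002,0.1,0,0,0],[255,0.002,0.002,0.18,0,0,0],[255,0.002,0.002,0.22,0,0,0],[255,0.002,0.002,0.25,0,0,0],[255,0.002,0.002,0.28,0,0,0],[255,0.002,0.002,0.28,0,0,0]]]'

```text
t: 16.15
eef_pos: [0.526, 0.4168, 0.0508]
ee_rot: [-3.141, 0.0, 3.016]
force: [3.1, -2.1, -5.0]
width: 0.0157
gripper_force: 4.0
```

Call:
jog_arm --steps '[[[255,0,0,0,0,0,0],[255,0,0,0,0,0,0],[255,0,0,0,0,0,0],[255,0,0,0,0,0,0]]]' --newtons 40

```text
t: 16.55
eef_pos: [0.5259, 0.4168, 0.0509]
ee_rot: [-3.141, -0.0, 3.016]
force: [4.3, -4.6, -5.3]
width: 0.0146
gripper_force: 40.0
```

Run:
```python
from h import *
import pickle
s=grab('side');q=grab('scene');
st=arm.get_state(); print(st['width'],st['gripper_force'],st['force'],st['eef_pos'],st['ee_rot'])
p=st['eef_pos']; z=lambda f,k,h:cv2.resize(f['color'][max(0,int(c[1])-h):int(c[1])+h,max(0,int(c[0])-h):int(c[0])+h,::-1],(k,k),interpolation=cv2.INTER_CUBIC)
C=np.zeros((400,800,3),np.uint8)
c=proj(s,p)[0]; C[:400,:400]=z(s,400,40)
c=proj(q,p)[0]; C[:400,400:800]=z(q,400,40)
cv2.imwrite('pics/c7.png',C)
```

```text
0.014840531011225363 39.993011355400085 [ 3.71402899 -4.20457372 -4.85590587] [0.52592185 0.4168414  0.05093598] [-3.14070181e+00 -1.20076819e-05  3.01642088e+00]
```

View pics/c7.png

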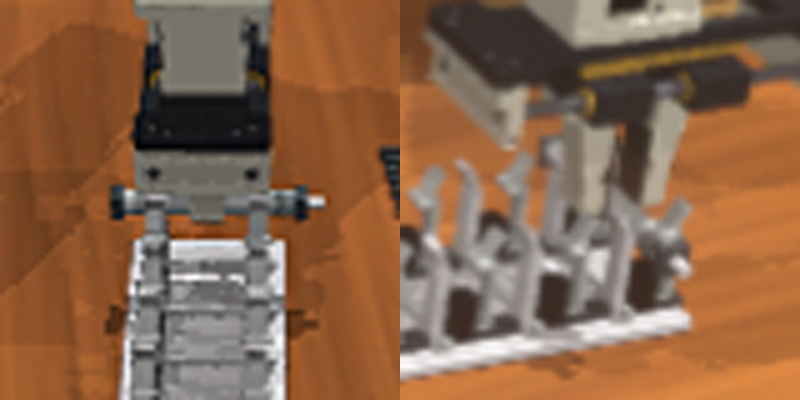

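Call:
jog_arm --steps '[[[255,0,0,0.02,0,0,0],[255,0,0,0.035,0,0,0],[255,0,0,0.045,0,0,0],[255,0,0,0.05,0,0,0],[255,0,0,0.05,0,0,0]]]'

```text
t: 17.15
eef_pos: [0.5259, 0.4183, 0.0396]
ee_rot: [3.14, 0.001, 3.017]
force: [-1.1, -1.2, 4.1]
width: 0.0149
gripper_force: 40.0
```

Call:
jog_arm --steps '[[[255,0,0,0.012,0,0,0],[255,0,0,0.018,0,0,0],[255,0,0,0.018,0,0,0]]]'

```text
t: 17.45
eef_pos: [0.5261, 0.4184, 0.0392]
ee_rot: [3.14, 0.002, 3.019]
force: [-11.9, -8.1, 31.2]
width: 0.0149
gripper_force: 40.0
```

Call:
jog_arm --steps '[[[255,0,0,-0.012,0,0,0],[174,0,0,-0.012,0,0,0],[174,0,0,-0.012,0,0,0],[174,0,0,-0.012,0,0,0],[174,0,0,-0.2,0,0,0],[174,0,0,-0.4,0,0,0],[174,0,0,-0.5,0,0,0],[174,0,0,-0.5,0,0,0]]]'

```text
t: 18.25
eef_pos: [0.5276, 0.4196, 0.1639]
ee_rot: [3.135, 0.005, 3.017]
force: [0.4, 0.4, -0.0]
width: 0.0278
gripper_force: 0.0
```

Run:
```python
from h import *
import pickle
s=grab('side');f=grab('wrist');pickle.dump((f,s),open('8.pkl','wb'))
print(np.round(detect(f,.042),3)); print(np.round(detect(s),3),np.round(detect(s,.042),3))
print(arm.get_state()['width'])
plan((.59,.18,.16,np.pi),(.634,-.007,.12,np.pi+.085),(.634,-.007,.005,np.pi+.085))
```

```text
[[  0.599   0.409   1.447 124.327  29.122]]
[[ 4.60000e-01  1.03000e-01  1.00000e-03  1.10576e+02  1.93830e+01]
 [ 6.37000e-01 -5.00000e-03  8.50000e-02  1.10697e+02  1.90940e+01]
 [ 4.78000e-01  2.00000e-03 -3.34000e-01  1.09232e+02  1.93420e+01]
 [-9.90000e-02  4.80000e-02 -2.75000e-01  1.17277e+02  2.95260e+01]
 [ 7.35000e-01 -1.12000e-01  1.31500e+00  1.04644e+02  2.84850e+01]] [[ 4.59000e-01  6.90000e-02  1.00000e-03  1.05673e+02  1.85230e+01]
 [ 6.27000e-01 -3.40000e-02  8.50000e-02  1.05788e+02  1.82470e+01]
 [ 4.75000e-01 -2.70000e-02 -3.34000e-01  1.04388e+02  1.84840e+01]
 [-7.60000e-02  1.70000e-02 -2.75000e-01  1.12076e+02  2.82170e+01]
 [ 7.21000e-01 -1.36000e-01  1.31500e+00  1.00003e+02  2.72210e+01]]
0.027802937810178875
[-0.374 -0.912 -0.003] rz -0.159 rows 5 reach 0.617
[-0.176 -0.748  0.16 ] rz -0.108 rows 4 reach 0.634
[-0.    0.    0.46] rz -0.0 rows 3 reach 0.634
```

Call:
jog_arm --steps '[[[139,-0.374,-0.912,0,0,0,-0.159],[139,-0.374,-0.912,0,0,0,-0.159],[139,-0.374,-0.912,0,0,0,-0.159],[139,-0.374,-0.912,0,0,0,-0.159],[139,-0.374,-0.912,0,0,0,-0.159],[139,-0.374,-0.912,0,0,0,-0.159],[139,-0.374,-0.912,0,0,0,-0.159]]]'

```text
t: 19.05
eef_pos: [0.5897, 0.1781, 0.1574]
ee_rot: [-3.14, -0.002, 3.139]
force: [-0.3, 1.3, 0.0]
width: 0.0397
gripper_force: 0.0
```

Call:
jog_arm --steps '[[[139,-0.18,-0.745,0.16,0,0,-0.108],[139,-0.18,-0.745,0.16,0,0,-0.108],[139,-0.18,-0.745,0.16,0,0,-0.108],[139,-0.18,-0.745,0.16,0,0,-0.108],[139,-0.18,-0.745,0.16,0,0,-0.108],[139,-0.18,-0.745,0.16,0,0,-0.108]]]'

```text
t: 19.65
eef_pos: [0.6347, -0.0066, 0.1175]
ee_rot: [-3.141, -0.002, -3.058]
force: [-0.8, 0.2, 0.5]
width: 0.0401
gripper_force: 0.0
```

Run:
```python
from h import *
plan((.635,-.006,.004,np.pi+.085)); print(arm.get_state()['eef_pos'])
```

```text
[-0.001  0.002  0.454] rz -0.002 rows 3 reach 0.635
[ 0.63473511 -0.00663282  0.1175368 ]
```

Call:
jog_arm --steps '[[[139,0,0,0.2,0,0,0],[139,0,0,0.4,0,0,0],[139,0,0,0.45,0,0,0],[139,0,0,0.45,0,0,0],[255,0,0,0.45,0,0,0],[255,0,0,0.45,0,0,0],[255,0,0,0.45,0,0,0],[255,0,0,0.45,0,0,0]]]' --newtons 40

```text
t: 20.45
eef_pos: [0.6361, -0.0063, 0.0084]
ee_rot: [3.141, 0.003, -3.057]
force: [-1.1, 2.1, 8.0]
width: 0.0146
gripper_force: 40.0
```

Call:
jog_arm --steps '[[[255,0,0,0,0,0,0],[255,0,0,0,0,0,0],[255,0,0,-0.2,0,0,0],[255,0,0,-0.4,0,0,0],[255,0,0,-0.62,0,0,0],[255,0,0,-0.62,0,0,0]]]'

```text
t: 21.05
eef_pos: [0.6389, -0.0064, 0.1699]
ee_rot: [3.141, 0.012, -3.056]
force: [0.9, 0.7, -2.0]
width: 0.0144
gripper_force: 40.0
```

Run:
```python
from h import *
x,y=seat(4)+[0,.001]
plan((.59,.18,.165,np.pi+RY),(x,y,.12,np.pi+RY))
```

```text
[0.131 0.759 0.02 ] rz 0.268 rows 4 reach 0.617
[0.374 0.709 0.18 ] rz -0.0 rows 5 reach 0.636
```

Call:
jog_arm --steps '[[[255,0.131,0.759,0.02,0,0,0.268],[255,0.131,0.759,0.02,0,0,0.268],[255,0.131,0.759,0.02,0,0,0.268],[255,0.131,0.759,0.02,0,0,0.268],[255,0.131,0.759,0.02,0,0,0.268],[255,0.131,0.759,0.02,0,0,0.268]]]'

```text
t: 21.65
eef_pos: [0.5859, 0.1808, 0.1567]
ee_rot: [3.141, 0.0, 3.018]
force: [0.2, -1.0, -1.4]
width: 0.0143
gripper_force: 40.0
```

Call:
jog_arm --steps '[[[255,0.374,0.709,0,0,0,0],[255,0.374,0.709,0,0,0,0],[255,0.374,0.709,0,0,0,0],[255,0.374,0.709,0.1,0,0,0],[255,0.374,0.709,0.18,0,0,0],[255,0.374,0.709,0.18,0,0,0],[255,0.374,0.709,0.18,0,0,0]]]'

```text
t: 22.35
eef_pos: [0.5164, 0.3658, 0.1116]
ee_rot: [-3.14, -0.0, 3.015]
force: [-0.5, 1.0, -0.3]
width: 0.0145
gripper_force: 40.0
```

Run:
```python
from h import *
x,y=seat(4)+[0,.001]
plan((x,y,.068,np.pi+RY))
st=arm.get_state();print(st['width'],st['gripper_force'])
```

```text
[-0.011  0.009  0.175] rz -0.002 rows 1 reach 0.636
0.014493357220603959 39.997732043266296
```

Call:
jog_arm --steps '[[[255,-0.011,0.009,0.08,0,0,0],[255,-0.011,0.009,0.15,0,0,0],[255,-0.011,0.009,0.19,0,0,0],[255,-0.011,0.009,0.22,0,0,0],[255,-0.011,0.009,0.25,0,0,0],[255,-0.011,0.009,0.27,0,0,0],[255,-0.011,0.009,0.28,0,0,0],[255,-0.011,0.009,0.28,0,0,0]]]'

```text
t: 23.15
eef_pos: [0.5193, 0.3695, 0.0421]
ee_rot: [3.141, 0.001, 3.016]
force: [0.3, -0.5, -1.6]
width: 0.0141
gripper_force: 40.0
```

Call:
jog_arm --steps '[[[255,0,0,0.01,0,0,0],[255,0,0,0.016,0,0,0],[255,0,0,0.016,0,0,0]]]'

```text
t: 23.45
eef_pos: [0.5195, 0.3698, 0.0415]
ee_rot: [3.14, 0.002, 3.017]
force: [-10.1, -5.7, 24.8]
width: 0.0145
gripper_force: 40.0
```

Call:
jog_arm --steps '[[[255,0,0,-0.012,0,0,0],[174,0,0,-0.012,0,0,0],[174,0,0,-0.012,0,0,0],[174,0,0,-0.012,0,0,0],[174,0,0,-0.2,0,0,0],[174,0,0,-0.4,0,0,0],[174,0,0,-0.5,0,0,0],[174,0,0,-0.5,0,0,0]]]'

```text
t: 24.25
eef_pos: [0.5208, 0.3711, 0.1673]
ee_rot: [3.135, 0.005, 3.017]
force: [-0.1, -0.2, -0.2]
width: 0.028
gripper_force: 0.0
```

```bash
sed -i 's/.5132,.3170/.5132,.3188/' h.py
python3 - <<'E'
from h import *
print(np.round(detect(grab('side')),3)[:4])
plan((.50,.16,.16,np.pi-.2),(.478,.0015,.12,np.pi-.34))
E
```

```text
[[ 4.68000e-01  1.43000e-01  1.70000e-02  1.10758e+02  2.02970e+01]
 [ 4.78000e-01  2.00000e-03 -3.34000e-01  1.09232e+02  1.93420e+01]
 [-9.90000e-02  4.70000e-02 -2.92000e-01  1.17606e+02  2.73710e+01]
 [ 7.35000e-01 -1.12000e-01  1.31700e+00  1.04279e+02  2.84850e+01]]
[-0.027 -0.844  0.018] rz 0.095 rows 5 reach 0.525
[-0.04  -0.639  0.16 ] rz 0.178 rows 4 reach 0.478
```

Call:
jog_arm --steps '[[[139,-0.027,-0.844,0.02,0,0,0.095],[139,-0.027,-0.844,0.02,0,0,0.095],[139,-0.027,-0.844,0.02,0,0,0.095],[139,-0.027,-0.844,0.02,0,0,0.095],[139,-0.027,-0.844,0.02,0,0,0.095],[139,-0.027,-0.844,0.02,0,0,0.095]]]'

```text
t: 24.9
eef_pos: [0.4983, 0.1569, 0.1565]
ee_rot: [-3.14, -0.001, 2.939]
force: [0.4, 0.9, -1.0]
width: 0.0397
gripper_force: 0.0
```

Call:
jog_arm --steps '[[[139,-0.04,-0.639,0.16,0,0,0.178],[139,-0.04,-0.639,0.16,0,0,0.178],[139,-0.04,-0.639,0.16,0,0,0.178],[139,-0.04,-0.639,0.16,0,0,0.178],[139,-0.04,-0.639,0.16,0,0,0.178],[139,-0.04,-0.639,0.16,0,0,0.178]]]'

```text
t: 25.5
eef_pos: [0.4778, 0.0012, 0.1173]
ee_rot: [-3.141, -0.0, 2.801]
force: [0.9, 0.8, -0.3]
width: 0.0397
gripper_force: 0.0
```

Run:
```python
from h import *
plan((.478,.0015,.004,np.pi-.34)); s=arm.get_state();print(s['eef_pos'])
```

```text
[-0.     0.001  0.453] rz -0.0 rows 3 reach 0.478
[0.47782715 0.00117668 0.11732902]
```

Call:
jog_arm --steps '[[[139,0,0,0.2,0,0,0],[139,0,0,0.4,0,0,0],[139,0,0,0.45,0,0,0],[139,0,0,0.45,0,0,0],[255,0,0,0.45,0,0,0],[255,0,0,0.45,0,0,0],[255,0,0,0.45,0,0,0],[255,0,0,0.45,0,0,0]]]' --newtons 40

```text
t: 26.3
eef_pos: [0.4779, 0.0009, 0.0061]
ee_rot: [3.14, 0.002, 2.802]
force: [-1.1, 0.8, 5.0]
width: 0.0143
gripper_force: 40.0
```

Call:
jog_arm --steps '[[[255,0,0,0,0,0,0],[255,0,0,0,0,0,0],[255,0,0,-0.2,0,0,0],[255,0,0,-0.4,0,0,0],[255,0,0,-0.62,0,0,0],[255,0,0,-0.62,0,0,0]]]'

```text
t: 26.9
eef_pos: [0.4804, 0.0012, 0.1667]
ee_rot: [3.135, 0.009, 2.802]
force: [1.6, -0.1, -2.2]
width: 0.0152
gripper_force: 40.0
```

Run:
```python
from h import *
x,y=seat(3)
plan((.50,.16,.165,np.pi+RY),(x,y,.12,np.pi+RY))
```

```text
[0.138 0.625 0.007] rz -0.273 rows 4 reach 0.525
[0.027 0.637 0.18 ] rz -0.0 rows 4 reach 0.604
```

Call:
jog_arm --steps '[[[255,0.138,0.625,0,0,0,-0.273],[255,0.138,0.625,0,0,0,-0.273],[255,0.138,0.625,0,0,0,-0.273],[255,0.138,0.625,0,0,0,-0.273],[255,0.138,0.625,0,0,0,-0.273],[255,0.138,0.625,0,0,0,-0.273]]]'

```text
t: 27.5
eef_pos: [0.496, 0.1587, 0.1596]
ee_rot: [-3.141, -0.001, 3.016]
force: [0.4, 0.1, -1.3]
width: 0.0147
gripper_force: 40.0
```

Call:
jog_arm --steps '[[[255,0.027,0.637,0,0,0,0],[255,0.027,0.637,0,0,0,0],[255,0.027,0.637,0,0,0,0],[255,0.027,0.637,0.1,0,0,0],[255,0.027,0.637,0.18,0,0,0],[255,0.027,0.637,0.18,0,0,0],[255,0.027,0.637,0.18,0,0,0]]]'

```text
t: 28.2
eef_pos: [0.5102, 0.3167, 0.1153]
ee_rot: [-3.141, -0.0, 3.015]
force: [0.4, 0.0, -0.9]
width: 0.015
gripper_force: 40.0
```

Run:
```python
from h import *
x,y=seat(3)
plan((x,y,.041,np.pi+RY))
st=arm.get_state();print(st['eef_pos'],st['width'],st['gripper_force'])
```

```text
[-0.011  0.01   0.297] rz -0.002 rows 2 reach 0.604
[0.51019407 0.31668783 0.1152991 ] 0.014955098507148048 39.99823272228241
```

Call:
jog_arm --steps '[[[255,-0.011,0.01,0.1,0,0,0],[255,-0.011,0.01,0.17,0,0,0],[255,-0.011,0.01,0.21,0,0,0],[255,-0.011,0.01,0.24,0,0,0],[255,-0.011,0.01,0.265,0,0,0],[255,-0.011,0.01,0.285,0,0,0],[255,-0.011,0.01,0.295,0,0,0],[255,-0.011,0.01,0.295,0,0,0]]]'

```text
t: 29.0
eef_pos: [0.5129, 0.3193, 0.0414]
ee_rot: [-3.141, -0.0, 3.015]
force: [0.5, -4.6, -4.6]
width: 0.0149
gripper_force: 40.0
```

Call:
jog_arm --steps '[[[255,0,0,0.01,0,0,0],[255,0,0,0.016,0,0,0],[255,0,0,0.016,0,0,0]]]'

```text
t: 29.3
eef_pos: [0.5136, 0.3206, 0.0395]
ee_rot: [3.141, 0.002, 3.017]
force: [-3.7, -4.2, 13.2]
width: 0.0148
gripper_force: 40.0
```

Call:
jog_arm --steps '[[[255,0,0,0.006,0,0,0],[255,0,0,-0.01,0,0,0],[174,0,0,-0.01,0,0,0],[174,0,0,-0.01,0,0,0],[174,0,0,-0.01,0,0,0],[174,0,0,-0.2,0,0,0],[174,0,0,-0.4,0,0,0],[174,0,0,-0.5,0,0,0]]]'

```text
t: 30.1
eef_pos: [0.5147, 0.3218, 0.1669]
ee_rot: [3.137, 0.004, 3.017]
force: [-0.2, 0.5, 0.1]
width: 0.028
gripper_force: 0.0
```

```bash
sed -i 's/.5132,.3188/.5134,.3200/' h.py
python3 - <<'E'
from h import *
print(np.round(detect(grab('side')),3)[:4])
plan((.466,.142,.12,np.pi+.012))
E
```

```text
[[ 4.61000e-01  1.43000e-01  3.00000e-03  9.70110e+01  1.96100e+01]
 [-9.70000e-02  4.50000e-02 -3.01000e-01  1.23209e+02  2.52430e+01]
 [ 7.35000e-01 -1.12000e-01  1.31500e+00  1.04644e+02  2.84850e+01]]
[ 0.108 -0.742  0.201] rz -0.174 rows 4 reach 0.487
```

Call:
jog_arm --steps '[[[139,0.105,-0.742,0.2,0,0,-0.174],[139,0.105,-0.742,0.2,0,0,-0.174],[139,0.105,-0.742,0.2,0,0,-0.174],[139,0.105,-0.742,0.2,0,0,-0.174],[139,0.105,-0.742,0.2,0,0,-0.174],[139,0.105,-0.742,0.2,0,0,-0.174]]]'

```text
t: 30.75
eef_pos: [0.4638, 0.1389, 0.1124]
ee_rot: [3.141, 0.001, -3.132]
force: [1.1, 1.4, 1.3]
width: 0.0398
gripper_force: 0.0
```

Run:
```python
from h import *
plan((.467,.142,.007,np.pi+.012)); s=arm.get_state();print(s['eef_pos'])
```

```text
[-0.013  0.012  0.422] rz -0.003 rows 3 reach 0.488
[0.46384925 0.13891828 0.11242492]
```

Call:
jog_arm --steps '[[[139,-0.013,0.006,0.2,0,0,0],[139,-0.013,0.006,0.35,0,0,0],[139,-0.013,0.006,0.4,0,0,0],[139,-0.013,0.006,0.42,0,0,0],[139,-0.013,0.006,0.42,0,0,0]]]'

```text
t: 31.25
eef_pos: [0.4674, 0.1419, 0.007]
ee_rot: [-3.141, -0.0, -3.13]
force: [0.8, 0.3, 0.3]
width: 0.04
gripper_force: 0.0
```

Call:
jog_arm --steps '[[[255,0,0,0,0,0,0],[255,0,0,0,0,0,0],[255,0,0,0,0,0,0],[255,0,0,0,0,0,0],[255,0,0,0,0,0,0],[255,0,0,0,0,0,0]]]'

```text
t: 31.85
eef_pos: [0.4674, 0.1414, 0.0081]
ee_rot: [3.141, 0.001, -3.13]
force: [-2.1, 0.8, 5.9]
width: 0.0145
gripper_force: 40.0
```

Call:
jog_arm --steps '[[[255,0,0,-0.15,0,0,0],[255,0,0,-0.35,0,0,0],[255,0,0,-0.55,0,0,0],[255,0,0,-0.62,0,0,0],[255,0,0,-0.62,0,0,0]]]'

```text
t: 32.35
eef_pos: [0.4684, 0.142, 0.1658]
ee_rot: [3.138, 0.005, -3.13]
force: [0.7, -0.4, -2.4]
width: 0.0145
gripper_force: 40.0
```

Run:
```python
from h import *
x,y=seat(2)
plan((x,y,.12,np.pi+RY)); s=arm.get_state();print(s['width'],s['eef_pos'])
```

```text
[-0.161  0.512  0.183] rz 0.173 rows 3 reach 0.575
0.014450829948109535 [0.46840983 0.14199718 0.16576333]
```

Call:
jog_arm --steps '[[[255,-0.161,0.512,0,0,0,0.173],[255,-0.161,0.512,0,0,0,0.173],[255,-0.161,0.512,0.05,0,0,0.173],[255,-0.161,0.512,0.18,0,0,0.173],[255,-0.161,0.512,0.18,0,0,0.173],[255,-0.161,0.512,0.18,0,0,0.173]]]'

```text
t: 32.95
eef_pos: [0.5049, 0.2684, 0.1161]
ee_rot: [-3.138, -0.002, 3.017]
force: [-1.0, 1.0, -1.3]
width: 0.0143
gripper_force: 40.0
```

Run:
```python
from h import *
x,y=seat(2)
plan((x,y,.041,np.pi+RY)); s=arm.get_state();print(s['width'],s['eef_pos'])
```

```text
[-0.008  0.009  0.3  ] rz 0.0 rows 2 reach 0.575
0.014278522353455373 [0.50490071 0.26838058 0.11610251]
```

Call:
jog_arm --steps '[[[255,-0.008,0.009,0.1,0,0,0],[255,-0.008,0.009,0.17,0,0,0],[255,-0.008,0.009,0.21,0,0,0],[255,-0.008,0.009,0.24,0,0,0],[255,-0.008,0.009,0.27,0,0,0],[255,-0.008,0.009,0.285,0,0,0],[255,-0.008,0.009,0.295,0,0,0],[255,-0.008,0.009,0.295,0,0,0]]]'

```text
t: 33.75
eef_pos: [0.5073, 0.2696, 0.0436]
ee_rot: [-3.139, -0.001, 3.016]
force: [0.2, -5.8, -5.2]
width: 0.0143
gripper_force: 40.0
```

Call:
jog_arm --steps '[[[255,0,0,0.01,0,0,0],[255,0,0,0.016,0,0,0],[255,0,0,0.016,0,0,0]]]'

```text
t: 34.05
eef_pos: [0.5084, 0.2713, 0.0414]
ee_rot: [3.141, 0.001, 3.017]
force: [-4.8, -4.8, 10.8]
width: 0.0146
gripper_force: 40.0
```

Seated. Press slightly more, release, rise, and check.

Call:
jog_arm --steps '[[[255,0,0,0.006,0,0,0],[255,0,0,-0.01,0,0,0],[174,0,0,-0.01,0,0,0],[174,0,0,-0.01,0,0,0],[174,0,0,-0.01,0,0,0],[174,0,0,-0.2,0,0,0],[174,0,0,-0.4,0,0,0],[174,0,0,-0.6,0,0,0]]]'

```text
t: 34.85
eef_pos: [0.5081, 0.2717, 0.1916]
ee_rot: [3.141, 0.0, 3.017]
force: [1.9, 1.2, 0.6]
width: 0.0278
gripper_force: 0.0
```

Call:
jog_arm --steps '[[[174,-0.3,-0.5,-0.4,0,0,0],[174,-0.3,-0.5,-0.4,0,0,0],[174,-0.3,-0.5,-0.4,0,0,0],[174,-0.3,-0.5,-0.4,0,0,0],[174,-0.3,-0.5,-0.4,0,0,0]]]'

```text
t: 35.35
eef_pos: [0.5691, 0.1364, 0.2929]
ee_rot: [3.139, 0.005, 3.014]
force: [-0.1, 0.2, -0.1]
width: 0.0281
gripper_force: 0.0
```

Run:
```python
from h import *
s=grab('side');q=grab('scene');w=grab('wrist','w9')
C=np.zeros((600,800,3),np.uint8)
C[:300,:340]=cv2.resize(s['color'][105:190,220:316,::-1],(340,300),interpolation=cv2.INTER_CUBIC)
C[:300,345:800]=cv2.resize(q['color'][165:240,335:449,::-1],(455,300),interpolation=cv2.INTER_CUBIC)
C[300:600,:400]=cv2.resize(s['color'][:,:,::-1],(400,300))
C[300:600,400:800]=cv2.resize(w['color'][:,:,::-1],(400,300))
cv2.imwrite('pics/c9.png',C)
st=arm.get_state();print(st['eef_pos'],st['force'])
```

```text
[0.56657028 0.13844489 0.28905491] [-0.34644552  0.05018989  0.16812241]
```

View pics/c9.png

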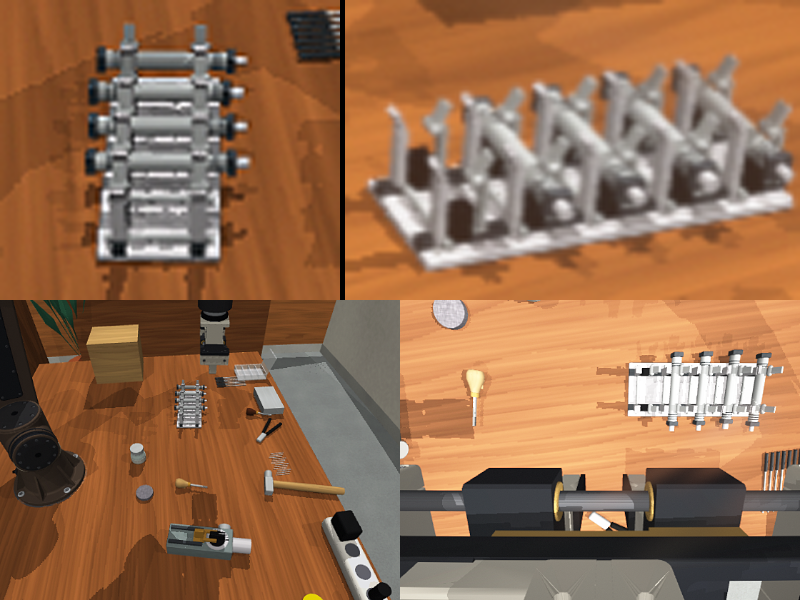

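The view shows four handpieces under their jaws, level and evenly spaced. The bench is clear of handpieces, the graver is untouched and the lock is home.

```bash
python3 -c "
from station import arm
print(arm.job_done())"
```

```text
the job is handed in; nothing more can be done
None
```

I handed the job in at about 35 s of the 210 s, with no verdict returned: all four handpieces are in clips 2 to 5, the knob pointer is on the long mark, the brass lock is home around its bar, and the pale graver lies where it was.

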